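# Rock-test a slide base with a straightedge and seat the high pad

### The arm

A 6-joint arm with a two-finger parallel gripper is mounted at the origin on a cart in front of the work surface, level with it; the furniture and walls round the work are solid. World frame = base frame: x ahead of the robot, y to its left, z up, the work surface at z = 0. Lengths are in m, angles in rad, forces in N, time in s.
With the tool pointing down it reaches from about 0.325 to 0.775 m from the base axis. Payload 9.3 kg.
Tool frame: the origin (TCP) lies midway between the tips of the shut fingers; the grasp point (between the pads) lies 19 mm behind it; z points along the fingers, y is the line along which they close (so a half turn about z gives the same grasp; the last joint's range is limited). The gripper opens to 85 mm and grips with 20 to 120 N. Pads are 22 mm wide; open, the fingers measure 114 mm over their backs; the gripper's body (76 mm by 85 mm) begins 54 mm behind the grasp point. The pads swing forward as they close: fully open they stand 13 mm farther back than shut.
Start: joints at [-1.352, 0.259, 0.021, 1.334, 0, 1.418], TCP at [0.2, -0.512, 0.231] pointing down, gripper open.
Joint ranges: [-3.04, 3.04], [-0.91, 1.82], [-1.04, 1.36], [-1.92, 1.95], [-1.52, 1.45], [-3.14, 3.14]. Speed limits (rad/s): [2.22, 2.22, 2.79, 3.14, 3.14, 3.14].

### API

Orientations are given as a unit quaternion [x, y, z, w].
In Python, from plant import sensors, read_camera, bot, finder gives the robot as it stands.
- The arm moves only by the tool step_arm, never from a script. Its arguments are lists of equal length, an entry for each row: "linear": the shift along the tool's x, y, z scaled (see below), a list of three; "angular": the turn, a rotation vector about the tool's x, y, z scaled (see below), a list of three. A call has 1 to 20 rows; each row is the pose to reach, as a shift and turn from the pose commanded when the call began, along the tool's axes at that moment, turning the shorter way round; what a row does not reach only later rows make up. The controller multiplies each number of a shift by 600 mm and each number of a turn by 2 pi rad. A row lasts 1/8 s, in which the tool goes at most 62.5 mm and 10.7 degrees, less where a joint would pass 70% of its speed; a pose out of reach is approached as far as the arm can. A call with a number of a shift or a turn outside -1 to 1 is refused whole. A call with a gripper value outside its range is refused whole. "hand" is the finger opening in mm, from 0 to 85.4, set as the call begins (left out, the last holds). The fingers move at their own pace and stop on an object; the grip force is fixed at half the most. Time passes only in rows, so rows that repeat a pose let the fingers close. It gives the time, the measured TCP pose, the force, the opening and the grip force at its end, in the units of the state.
- sensors.get_state(): the state, without advancing time (a new reading comes with each control period).
- read_camera(name): name is "scene" or "top" or "wrist"; returns a dict with "color" (480x640x3 uint8, red, green, blue), "vertical_fov" (degrees; the focal length in pixels is half the picture's height over the tangent of half this angle, whatever the lens; pixels are square), "cx", "cy" (the principal point, pixels), "D" ([k1, k2, p1, p2, k3] as OpenCV has them; the pictures are not rectified), "view" (4x4, takes a point from world to camera coordinates); the wrist camera has in their place "mount" (4x4, takes a point from camera to tool coordinates, whose origin is the TCP and whose axes are the flange's). Camera axes: x right, y down, z forward; pixel columns grow to the right and rows downward; lengths in m; the calibration is good to about 2 mm. A picture is of the moment at which its call begins: read the wrist's pose just before it. There is no depth.
- bot.finish_job(): hands the job in; it is judged then, once.
Trained networks look in the newest picture that a camera, given by its name, has taken for a name from the list of things; names that differ only in an ending like _2 or _b are one class to them, and where a whole thing is asked for, a point or a joint stands for the part that bears it (a point fixed in the world has none). Each returns a list of dicts, best first, with "confidence" (0 to 1); they miss things now and then, are a little off and sometimes report something else, mostly with a low value. They report only what shows in the picture. A call takes as long as a camera call.
- finder.find_in(query, camera): "centre" ([x, y, z] in m, in the coordinates of the camera as it stood for that picture, good to about 4 mm: the middle of the surface that is visible of it).
The state is a dict: "clock": time; "joint_pos": joint angles; "qvel": joint speeds; "joint_torque": joint torques, N m; "ee_pos": TCP position; "tool_rot": TCP orientation; "contact_force": force on the tool from outside, world axes, zero at the start; "torque": the same for the moment, N m; "opening": opening from 0.0 (shut) to 1.0 (fully open); "grip_force": force on a finger pad.
Only numpy, scipy, OpenCV 4.12 (cv2) and the standard library are available. Lean on these libraries where they do the work, as an engineer would, in place of code of your own. Each camera call takes 0.05 s, during which the arm holds its last target. There are 200 camera calls.

### The job

One of the five inner bronze pads of the slide base has not gone fully home in its groove. Lay the straightedge gently along the middle of the row of pads and let go, press its left end and then its right end lightly to feel how it rocks, work out which pad is high and push that one pad home with the fingertips beside the straightedge, without pressing on the seated pads, whose adhesive is still setting. Then press the left and the right end again to prove that it no longer rocks, leave it lying there, and leave the other things on the bench alone.

Things in the scene. Friction and masses are not known exactly. Their poses are not given: they have to be found in the camera images.
- slide_base: heavy grey cast base with a bright machined top, fixed and level on the bench, 160 mm (its x) by 356 mm over its bolting lugs (its y). Origin: centre of its underside; y runs along the row of pads to the robot's left, z up. Seven bronze pads with dark dots lie across it in grooves, centred at x = 0, y = -120, -72, -36, 0, 36, 72, 120 mm, each 140 mm long (x), 22 mm wide
- row_left (a point): centre of the top of the left end pad (y = +120 mm), which is seated. A seated pad's top is 44 mm above the bench and 4 mm above the machined top. Both end pads and four of the five inner pads are seated. Press no seated pad with the fingertips with more than 3 N
- row_middle (a point): centre of the row at the height of a seated pad's top, 44 mm above the bench. One of the five inner pads (it varies and is not reported) stands 2.5 to 5 mm too high; tight in its groove, it slides straight down under about 16 N anywhere on its top, stops hard when home and stays there. Not more than 50 N on it, nor 40 N between straightedge and any pad
- row_right (a point): centre of the top of the right end pad (y = -120 mm), seated, 44 mm above the bench
- grip (a point): middle of the straightedge, 20 mm above its underside, z up: a loose aluminium bar 290 mm long (its x), 28 mm wide (y), 8 mm thick, in all 0.22 to 0.28 kg and balanced about its middle, flat on the bench at the start. On its middle a black grip 70 mm long, 18 mm wide, reaching from 8 to 33 mm above the underside. Both ends serve alike
- hole_end (a point): on the top face of the straightedge, 120 mm from its middle (+x), 8 mm above the underside, near the end with the dark hanging hole; laid centrally it is above the centre of an end pad
- plain_end (a point): on the top face of the straightedge, 120 mm from its middle (-x), 8 mm above the underside, near the end without the hole
- spanner_mid (a point): loose open-and-ring spanner, 39x230x9 mm, lying in front of the base; bystander; its centre half-way up
- oil_can_mid (a point): loose round oil can, 58 mm across, 103 mm high, behind the base; bystander; its centre half-way up
- screwdriver_mid (a point): loose screwdriver, 31x233x30 mm, lying behind and right of the base; bystander; its centre half-way up
- bearing_mid (a point): loose ball bearing, 62 mm across, 16 mm high, behind the base; bystander; its centre half-way up

How it is judged:
On the way, in this order (a step that is already met when the one before it is completed fails the run):
1. the straightedge lies released along the middle of the row of pads (horizontal distance between grip and row_middle below 0.016 m and angle between the x axis of grip and the y axis of slide_base, either way round below 0.1 rad and z of grip in the frame of slide_base between 0.062 and 0.092 m and contact force between the fingers and straightedge below 0.2 N and linear speed of straightedge below 0.02 m/s), for 0.2 s.
2. its left end is pressed down from above the left end pad (horizontal distance between grip and row_middle below 0.016 m and angle between the x axis of grip and the y axis of slide_base, either way round below 0.1 rad and z of grip in the frame of slide_base between 0.062 and 0.092 m and contact force between the fingers and straightedge above 2 N and horizontal distance between the grasp point and row_left below 0.03 m), for 0.1 s.
3. its right end is pressed down above the right end pad (horizontal distance between grip and row_middle below 0.016 m and angle between the x axis of grip and the y axis of slide_base, either way round below 0.1 rad and z of grip in the frame of slide_base between 0.062 and 0.092 m and contact force between the fingers and straightedge above 2 N and horizontal distance between the grasp point and row_right below 0.03 m), for 0.1 s.
4. the fingers push the high pad itself home, so that the straightedge lies level on the seated pads (horizontal distance between grip and row_middle below 0.016 m and angle between the x axis of grip and the y axis of slide_base, either way round below 0.1 rad and z of grip in the frame of slide_base between 0.062 and 0.092 m and angle between the z axis of grip and the z axis of slide_base, either way round below 0.008 rad and z of grip in the frame of slide_base below 0.0655 m and contact force between the fingers and pad_0_c0 above 6 N), for 0.05 s.
5. its left end is pressed again and it stays level (all of step 2 and angle between the z axis of grip and the z axis of slide_base, either way round below 0.008 rad and z of grip in the frame of slide_base below 0.0655 m), for 0.1 s.
6. its right end is pressed again and it stays level (all of step 3 and angle between the z axis of grip and the z axis of slide_base, either way round below 0.008 rad and z of grip in the frame of slide_base below 0.0655 m), for 0.1 s.
At the end, for the whole second after the job is handed in: The straightedge lies still and released on the row: its middle within 16 mm of the row's middle (seen from above), along the row within 0.1 rad, level with the base within 0.008 rad and its underside not more than 1.5 mm above the height of the seated pads; so the high pad is home (horizontal distance between grip and row_middle below 0.016 m and angle between the x axis of grip and the y axis of slide_base, either way round below 0.1 rad and z of grip in the frame of slide_base between 0.062 and 0.092 m and angle between the z axis of grip and the z axis of slide_base, either way round below 0.008 rad and z of grip in the frame of slide_base below 0.0655 m and contact force between the fingers and straightedge below 0.2 N and linear speed of straightedge below 0.01 m/s); the robot touches nothing.
It fails at once if the straightedge is forced on a pad with more than 40 N (contact force between straightedge and pad_0_c0 above 40 N or contact force between straightedge and pad_1_c0 above 40 N or contact force between straightedge and pad_2_c0 above 40 N or contact force between straightedge and pad_3_c0 above 40 N or contact force between straightedge and pad_4_c0 above 40 N or contact force between straightedge and slide_base_c8 above 40 N or contact force between straightedge and slide_base_c9 above 40 N).
It fails at once if the fingers press the high pad with more than 50 N (contact force between the fingers and pad_0_c0 above 50 N).
It fails at once if the fingers press a seated pad with more than 3 N (contact force between the fingers and pad_1_c0 above 3 N or contact force between the fingers and pad_2_c0 above 3 N or contact force between the fingers and pad_3_c0 above 3 N or contact force between the fingers and pad_4_c0 above 3 N or contact force between the fingers and slide_base_c8 above 3 N or contact force between the fingers and slide_base_c9 above 3 N).
It fails at once if a bystander is moved by more than 20 mm (distance of any of spanner_mid, oil_can_mid, screwdriver_mid, bearing_mid from where it was at the start of the episode above 0.02 m).
It also fails if it takes over 67 s, if anything falls off the work surface, if the arm or the gripper's body presses on something with over 40 N, if the wrist force passes 120 N, or if a joint passes its speed limit or range.

## Working session

There is one attempt and no reset: what is moved stays moved. The work goes in short steps, Python scripts to look and compute and a tool call to move; the robot and the scene stay as the last step left them, time stands still between calls to the robot, and variables do not carry over. Pictures are saved under pics/ and viewed, at most 10 in all, crops included, and the job is handed in when it is done.

Besides the shell and the picture viewer there is one more tool, called after "Call:" as name(argument=value, ...) on one line, values as JSON. step_arm: Moves the arm, as the interface text tells. Shifts and turns lie within -1 to 1; 1 stands for 600 mm of shift or 2 pi rad of turn. Its arguments: {"type":"object","properties":{"linear":{"type":"array","items":{"type":"array","items":{"type":"number"}}},"angular":{"type":"array","items":{"type":"array","items":{"type":"number"}}},"hand":{"type":"number"}},"required":["linear","angular"]}

```bash
ls; mkdir -p pics
cat > h.py <<'E'
import numpy as np, cv2
from scipy.spatial.transform import Rotation as R
from plant import sensors, read_camera, bot, finder
def K(c):
    f=240/np.tan(np.radians(c["vertical_fov"])/2); return np.array([[f,0,c["cx"]],[0,f,c["cy"]],[0,0,1.]])
def cam(name):
    s=sensors.get_state(); c=read_camera(name)
    if name=="wrist":
        T=np.eye(4); T[:3,:3]=R.from_quat(s["tool_rot"]).as_matrix(); T[:3,3]=s["ee_pos"]
        c["c2w"]=T@np.array(c["mount"])
    else: c["c2w"]=np.linalg.inv(np.array(c["view"]))
    return c
def at_z(c,px,z):
    p=cv2.undistortPoints(np.array(px,float).reshape(-1,1,2),K(c),np.array(c["D"],float)).reshape(-1,2)
    d=np.c_[p,np.ones(len(p))]@c["c2w"][:3,:3].T; o=c["c2w"][:3,3]
    return o+d*((z-o[2])/d[:,2])[:,None]
def proj(c,P):
    w=np.linalg.inv(c["c2w"]); r,_=cv2.Rodrigues(w[:3,:3])
    return cv2.projectPoints(np.array(P,float).reshape(-1,3),r,w[:3,3],K(c),np.array(c["D"],float))[0].reshape(-1,2)
def find(c,q,name):
    return [(np.round(c["c2w"][:3,:3]@np.array(d["centre"])+c["c2w"][:3,3],4),round(d["confidence"],2)) for d in finder.find_in(q,name)[:2]]
def save(c,n): cv2.imwrite("pics/"+n,c["color"][:,:,::-1])
E
python3 - <<'E'
from h import *
for n in("top","scene"):
    c=cam(n); save(c,n+".png")
    print(n,np.round(c["c2w"][:3,3],3))
    for q in("slide_base","grip","hole_end","plain_end","row_left","row_middle","row_right","spanner_mid","oil_can_mid","screwdriver_mid","bearing_mid"): print(q,find(c,q,n))
print(sensors.get_state())
E
```

```text
pics
top [ 0.373 -0.084  1.209]
slide_base [(array([ 0.5447, -0.0111,  0.0425]), 0.76)]
grip [(array([ 0.5144, -0.3349,  0.0053]), 0.81)]
hole_end [(array([ 0.5165, -0.3344,  0.0071]), 0.66), (array([ 0.5398, -0.0039,  0.0388]), 0.4)]
plain_end [(array([ 0.5146, -0.3391,  0.0044]), 0.87), (array([ 0.5396, -0.0067,  0.037 ]), 0.56)]
row_left [(array([ 0.5432, -0.0097,  0.0398]), 0.57)]
row_middle [(array([ 0.5389, -0.0046,  0.0385]), 0.57)]
row_right [(array([ 0.5406, -0.0066,  0.0372]), 0.64)]
spanner_mid [(array([0.3842, 0.034 , 0.0066]), 0.74)]
oil_can_mid [(array([ 0.7841, -0.0528,  0.0833]), 0.65)]
screwdriver_mid [(array([ 0.7272, -0.1818,  0.0275]), 0.67)]
bearing_mid [(array([0.7616, 0.1492, 0.011 ]), 0.83)]
scene [-0.219  0.568  0.945]
slide_base [(array([0.5194, 0.0615, 0.0443]), 0.71)]
grip [(array([ 0.6234, -0.3646,  0.0105]), 0.66)]
hole_end [(array([ 0.6194, -0.3651,  0.0099]), 0.55)]
plain_end [(array([ 0.617 , -0.3643,  0.0085]), 0.77)]
row_left [(array([0.5156, 0.0623, 0.0449]), 0.59)]
row_middle [(array([0.516 , 0.0639, 0.043 ]), 0.83)]
row_right [(array([0.5185, 0.0
[... 271 characters left out ...]
': array([-1.35160453e+00,  2.58629599e-01,  2.14549447e-02,  1.33370382e+00,
        2.10046986e-05,  1.41818485e+00]), 'qvel': array([ 1.80629164e-04, -1.21595125e-03,  2.26078739e-05,  1.91064810e-04,
       -4.40911480e-04,  1.29227230e-03]), 'joint_torque': array([-1.32141227e-03, -5.55404341e+01,  3.44737172e+01,  1.34672016e-03,
       -1.07964731e-04,  7.77361578e-06]), 'ee_pos': array([ 0.19980377, -0.51240137,  0.23124488]), 'tool_rot': array([ 9.82769997e-01,  1.84832710e-01,  9.12950617e-06, -4.13983026e-05]), 'contact_force': array([ 0.43673607, -0.13378822, -0.23206071]), 'torque': array([ 0.01302343, -0.00519092,  0.00070446]), 'grip_force': 0.0, 'opening': 0.9978106358203565}
```

View pics/top.png

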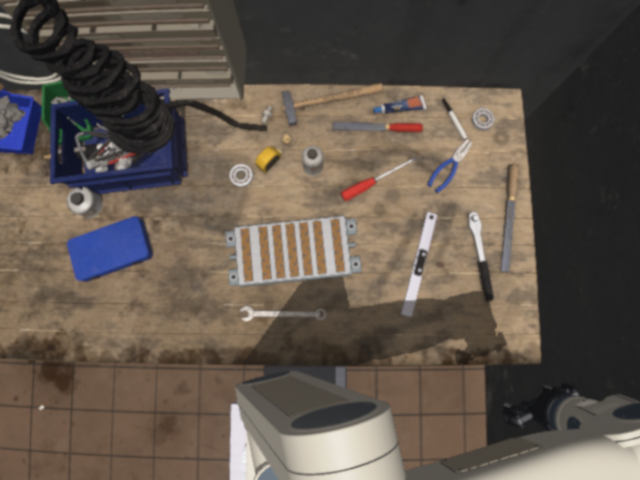

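View pics/scene.png

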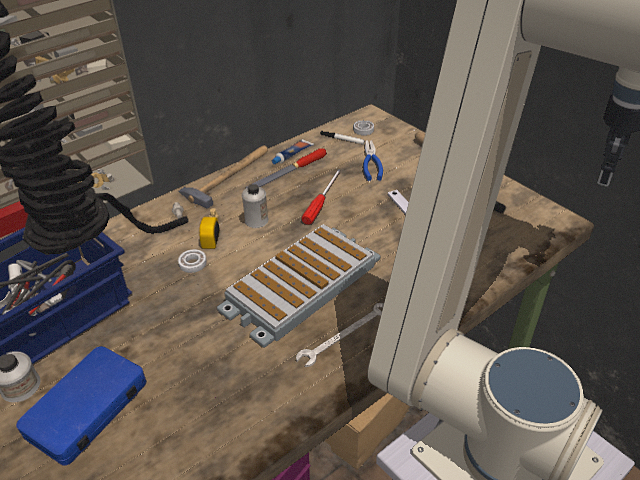

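Top view: base with pads from (243,255) to (341,247); straightedge hole end near (432,213), plain end (408,315), grip (420,262). Spanner at (283,313), oil can (313,158), screwdriver (375,180), bearing (241,175).

Run:
```python
from h import *
c=cam("top")
print("bar ends+mid", at_z(c,[(432,213),(408,315),(420,264)],.008).round(3))
print("row ends",at_z(c,[(249,254),(335,248)],.044).round(3), at_z(c,[(292,251)],.044).round(3))
m=cam("wrist"); print(np.round(m["mount"],3), m["vertical_fov"])
s=sensors.get_state(); print(R.from_quat(s["tool_rot"]).as_matrix().round(3))
```

```text
bar ends+mid [[ 0.657 -0.379  0.008]
 [ 0.38  -0.306  0.008]
 [ 0.516 -0.342  0.008]]
row ends [[ 0.536  0.113  0.044]
 [ 0.553 -0.111  0.044]] [[0.545 0.001 0.044]]
[[ 0.001 -0.953 -0.302  0.078]
 [ 1.     0.001 -0.001  0.001]
 [ 0.001 -0.302  0.953 -0.142]
 [ 0.     0.     0.     1.   ]] 71.2889038522729
[[ 0.932  0.363  0.   ]
 [ 0.363 -0.932  0.   ]
 [ 0.    -0.    -1.   ]]
```

Call:
step_arm(linear=[[0.593,-0.073,0.05],[0.593,-0.073,0.05],[0.593,-0.073,0.05],[0.593,-0.073,0.05],[0.593,-0.073,0.05],[0.593,-0.073,0.05],[0.593,-0.073,0.05],[0.593,-0.073,0.05],[0.593,-0.073,0.05],[0.593,-0.073,0.05]], angular=[[0,0,0.1],[0,0,0.1],[0,0,0.1],[0,0,0.1],[0,0,0.1],[0,0,0.1],[0,0,0.1],[0,0,0.1],[0,0,0.1],[0,0,0.1]], hand=60)

```text
clock: 2.55
ee_pos: [0.5145, -0.3433, 0.2017]
tool_rot: [0.992, -0.129, 0.0, 0.0]
contact_force: [-0.0, 0.1, 0.4]
opening: 0.703
grip_force: 0.0
```

```bash
cat > look.py <<'E'
from h import *
import sys
c=cam("wrist"); save(c,sys.argv[1])
s=sensors.get_state(); print(s["clock"],s["ee_pos"].round(4),R.from_quat(s["tool_rot"]).as_matrix().round(4).tolist(),s["contact_force"].round(2),s["opening"])
for q in sys.argv[2:]: print(q,find(c,q,"wrist"))
E
python3 look.py w1.png grip hole_end plain_end
```

```text
2.6 [ 0.5146 -0.3432  0.2016] [[0.9668, -0.2554, 0.0003], [-0.2554, -0.9668, -0.0003], [0.0004, 0.0002, -1.0]] [-0.44 -0.12  0.26] 0.7031938715258809
grip [(array([ 0.5476, -0.3499,  0.0046]), 0.95)]
hole_end [(array([ 0.5509, -0.3475,  0.005 ]), 0.82), (array([ 0.5638, -0.1254,  0.0355]), 0.56)]
plain_end []
```

View pics/w1.png

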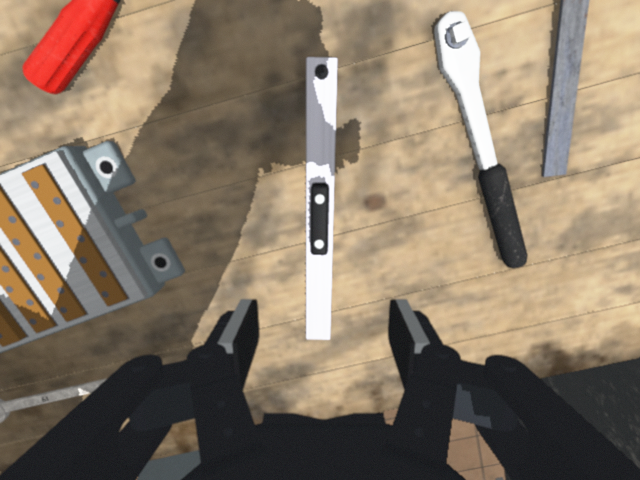

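Wrist view: bar from (321,58) hole end to (318,340) plain end, black grip (319,182)–(319,254), tool fingers straddling it.

Run:
```python
from h import *
c=cam("wrist")
e=at_z(c,[(321.5,58),(318,340)],.008); g=at_z(c,[(319.5,183),(319,254)],.033)
print(e.round(4),e.mean(0).round(4),np.linalg.norm(e[0]-e[1]),np.degrees(np.arctan2(*(e[0]-e[1])[1::-1])))
print(g.round(4),g.mean(0).round(4),np.linalg.norm(g[0]-g[1]))
s=sensors.get_state();M=R.from_quat(s["tool_rot"]).as_matrix()
print((M.T@(g.mean(0)-s["ee_pos"])/.6).round(4),(M.T@(e.mean(0)-s["ee_pos"])/.6).round(4))
```

```text
[[ 0.6592 -0.3791  0.008 ]
 [ 0.3808 -0.3013  0.008 ]] [ 0.52   -0.3402  0.008 ] 0.28911409961198753 -15.602726375333765
[[ 0.5561 -0.3501  0.033 ]
 [ 0.4898 -0.3319  0.033 ]] [ 0.523 -0.341  0.033] 0.06878577222287899
[ 0.012  -0.0062  0.2807] [ 0.0069 -0.0062  0.3224]
```

Call:
step_arm(linear=[[0.01,-0.006,0.1],[0.01,-0.006,0.2],[0.01,-0.006,0.27],[0.01,-0.006,0.3],[0.01,-0.006,0.314],[0.01,-0.006,0.314],[0.01,-0.006,0.314]], angular=[[0,0,0.002],[0,0,0.002],[0,0,0.002],[0,0,0.002],[0,0,0.002],[0,0,0.002],[0,0,0.002]])

```text
clock: 3.68
ee_pos: [0.5226, -0.3409, 0.014]
tool_rot: [0.991, -0.134, 0.001, 0.0]
contact_force: [-0.6, 0.8, -0.1]
opening: 0.703
grip_force: 0.0
```

Call:
step_arm(linear=[[0,0,0],[0,0,0],[0,0,0],[0,0,0],[0,0,0],[0,0,0]], angular=[[0,0,0],[0,0,0],[0,0,0],[0,0,0],[0,0,0],[0,0,0]], hand=0)

```text
clock: 4.42
ee_pos: [0.5223, -0.3407, 0.0135]
tool_rot: [0.991, -0.134, 0.0, 0.0]
contact_force: [-0.6, 0.3, 5.8]
opening: 0.196
grip_force: 60.0
```

Call:
step_arm(linear=[[0,0,-0.05],[0,0,-0.14],[0,0,-0.24],[0,0,-0.32],[0,0,-0.344],[-0.02,-0.1,-0.344],[-0.04,-0.18,-0.344],[-0.05,-0.26,-0.344],[-0.07,-0.34,-0.344],[-0.08,-0.4,-0.344],[-0.09,-0.46,-0.344],[-0.1,-0.52,-0.344],[-0.11,-0.55,-0.344],[-0.114,-0.56,-0.344],[-0.114,-0.56,-0.344],[-0.114,-0.56,-0.344],[-0.114,-0.56,-0.344],[-0.114,-0.56,-0.344],[-0.114,-0.56,-0.344]], angular=[[0,0,0],[0,0,0],[0,0,0],[0,0,0],[0,0,0],[0,0,-0.028],[0,0,-0.056],[0,0,-0.084],[0,0,-0.112],[0,0,-0.14],[0,0,-0.168],[0,0,-0.196],[0,0,-0.224],[0,0,-0.25],[0,0,-0.275],[0,0,-0.295],[0,0,-0.304],[0,0,-0.304],[0,0,-0.304]])

```text
clock: 6.8
ee_pos: [0.5452, 0.0017, 0.2184]
tool_rot: [0.682, 0.731, -0.0, -0.001]
contact_force: [0.0, 0.2, -2.7]
opening: 0.195
grip_force: 59.4
```

```bash
python3 look.py w2.png slide_base grip row_middle
```

```text
6.85 [0.5453 0.0017 0.2186] [[-0.069, 0.9976, -0.0011], [0.9976, 0.069, 0.0002], [0.0002, -0.0011, -1.0]] [-0.03  0.01 -3.57] 0.19730618720483456
slide_base [(array([0.5727, 0.097 , 0.0416]), 0.96)]
grip [(array([0.5436, 0.0625, 0.212 ]), 0.71)]
row_middle [(array([0.5731, 0.0978, 0.0353]), 0.83)]
```

View pics/w2.png

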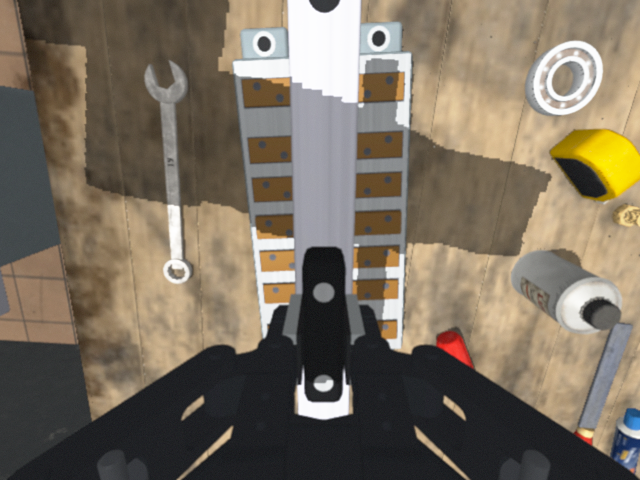

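Wrist view: base below, pads' ends at left x≈242–263, right x≈396–405, rows y≈90…327; held bar runs up the middle, black grip (324,247)–(324,401).

Run:
```python
from h import *
from scipy.optimize import least_squares
c=cam("wrist")
px=[(243,93),(405,86),(248,150),(404,143),(252,189),(403,184),(256,225),(401,222),(260,261),(399,257),(263,293),(397,289)]
ys=np.repeat([.12,.072,.036,0,-.036,-.072],2); xs=np.tile([-.07,.07],6)
W=at_z(c,px,.044)[:,:2]
f=lambda p: np.c_[xs*np.cos(p[2])-ys*np.sin(p[2])+p[0], xs*np.sin(p[2])+ys*np.cos(p[2])+p[1]]
r=least_squares(lambda p:(f(p)-W).ravel(),[.545,0,.07],loss='soft_l1',f_scale=.002)
print(r.x, np.degrees(r.x[2])); print(((W-f(r.x))*1000).round(1))
s=sensors.get_state();M=R.from_quat(s["tool_rot"]).as_matrix()
b=at_z(c,[(324,248),(324,401)],s["ee_pos"][2]+.0195);print("grip in tool",((b-s["ee_pos"])@M).round(4))
print("yaw",np.degrees(np.arctan2(M[1,0],M[0,0])),"shift",(M.T@(np.r_[r.x[:2],.2]-s["ee_pos"])).round(4))
```

```text
[0.55146561 0.00216296 0.10411463] 5.965328933178897
[[-0.2 -1.2]
 [-0.2 -0.4]
 [-0.8 -0.7]
 [ 0.6  0.8]
 [-0.7  0. ]
 [ 1.2  0.1]
 [-0.3  1.2]
 [ 0.7 -0.4]
 [ 0.3  0. ]
 [ 0.  -0.5]
 [ 0.2  0.7]
 [-0.9  0.4]]
grip in tool [[ 0.0377  0.0016 -0.0195]
 [-0.0342  0.0017 -0.0195]]
yaw 93.99912082278624 shift [0.     0.006  0.0192]
```

Call:
step_arm(linear=[[-0.002,0.0075,0.06],[-0.002,0.0075,0.14],[-0.002,0.0075,0.2],[-0.002,0.0075,0.235],[-0.002,0.0075,0.25],[-0.002,0.0075,0.2575],[-0.002,0.0075,0.2575]], angular=[[0,0,-0.0045],[0,0,-0.0045],[0,0,-0.0045],[0,0,-0.0045],[0,0,-0.0045],[0,0,-0.0045],[0,0,-0.0045]])

```text
clock: 7.92
ee_pos: [0.5504, 0.0008, 0.0653]
tool_rot: [0.671, 0.741, 0.0, 0.0]
contact_force: [-1.5, -0.3, -2.6]
opening: 0.195
grip_force: 59.4
```

Call:
step_arm(linear=[[0,0,0.0015],[0,0,0.0015]], angular=[[0,0,0],[0,0,0]])

```text
clock: 8.18
ee_pos: [0.5503, 0.0008, 0.0643]
tool_rot: [0.671, 0.741, 0.0, 0.0]
contact_force: [0.5, -0.0, -3.1]
opening: 0.196
grip_force: 59.4
```

Call:
step_arm(linear=[[0,0,0.0015],[0,0,0.0015]], angular=[[0,0,0],[0,0,0]])

```text
clock: 8.43
ee_pos: [0.5501, 0.0009, 0.063]
tool_rot: [0.671, 0.741, 0.0, 0.0]
contact_force: [0.9, 0.2, -1.7]
opening: 0.195
grip_force: 59.4
```

Call:
step_arm(linear=[[0,0,0.0008],[0,0,0.0008]], angular=[[0,0,0],[0,0,0]])

```text
clock: 8.68
ee_pos: [0.55, 0.0008, 0.0624]
tool_rot: [0.671, 0.741, -0.0, -0.0]
contact_force: [-0.3, 0.3, -3.0]
opening: 0.196
grip_force: 59.4
```

Call:
step_arm(linear=[[0,0,0.0008],[0,0,0.0008]], angular=[[0,0,0],[0,0,0]])

```text
clock: 8.93
ee_pos: [0.5501, 0.0008, 0.0624]
tool_rot: [0.671, 0.741, 0.0, 0.0]
contact_force: [-2.2, -0.4, 3.5]
opening: 0.191
grip_force: 60.2
```

```bash
python3 -c "
from h import *
s=sensors.get_state();print(s['contact_force'].round(2),s['torque'].round(3))"
```

```text
[-2.16 -0.43  3.53] [ 0.061  0.464 -0.015]
```

Call:
step_arm(linear=[[0,0,0],[0,0,0],[0,0,0],[0,0,0]], angular=[[0,0,0],[0,0,0],[0,0,0],[0,0,0]], hand=32)

```text
clock: 9.43
ee_pos: [0.5501, 0.0008, 0.062]
tool_rot: [0.671, 0.741, -0.0, 0.0]
contact_force: [-0.5, -0.8, -0.6]
opening: 0.376
grip_force: 0.0
```

```bash
python3 look.py w3.png
```

```text
9.475 [0.5501 0.0008 0.062 ] [[-0.0983, 0.9952, 0.0], [0.9952, 0.0983, -0.0], [-0.0, 0.0, -1.0]] [0.5  0.23 0.28] 0.3767300535560464
```

View pics/w3.png

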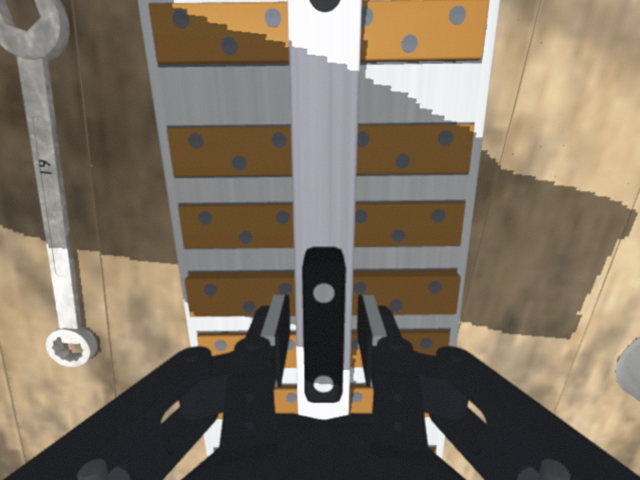

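Released: bar lies along the row, pads at rows 30,150,225,290,345,400; pad at y=0 (row 270–315) looks a bit different. Next: lift off and press the left end.

Call:
step_arm(linear=[[0,0,-0.03],[0,0,-0.1],[0,0,-0.17],[0.06,0,-0.19],[0.14,0,-0.19],[0.19,0,-0.17],[0.197,0,-0.1],[0.197,0,-0.05],[0.197,0,-0.04],[0.197,0,-0.04]], angular=[[0,0,0],[0,0,0],[0,0,0],[0,0,0],[0,0,0],[0,0,0],[0,0,0],[0,0,0],[0,0,0],[0,0,0]], hand=0)

```text
clock: 10.72
ee_pos: [0.5386, 0.1183, 0.0863]
tool_rot: [0.672, 0.741, -0.0, -0.0]
contact_force: [0.5, 0.4, -2.2]
opening: 0.18
grip_force: 59.2
```

```bash
python3 look.py w4.png
python3 - <<'E'
from h import *
c=cam("scene"); i=c["color"][:,:,::-1][215:350,205:390]; cv2.imwrite("pics/s4.png",cv2.resize(i,None,fx=4,fy=4,interpolation=cv2.INTER_CUBIC))
E
```

```text
10.775 [0.539  0.1183 0.087 ] [[-0.098, 0.9952, 0.0011], [0.9952, 0.098, 0.0001], [-0.0, 0.0011, -1.0]] [ 0.43 -0.11 -1.4 ] 0.18324203480529375
```

View pics/s4.png

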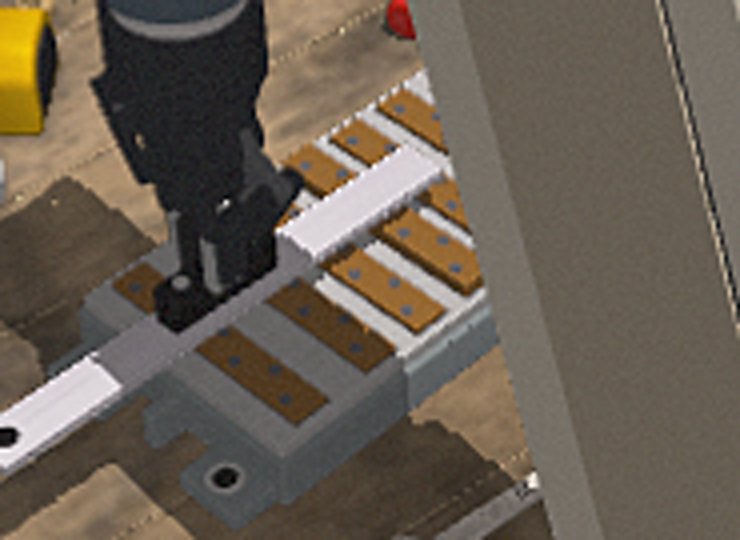

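The "hand" value acted at the start of the call, so the bar was regripped and carried. I'll take it back to the row and release it again.

Call:
step_arm(linear=[[0,0,-0.04],[-0.05,0,-0.05],[-0.13,0,-0.05],[-0.18,0,-0.05],[-0.197,0,-0.03],[-0.197,0,-0.01],[-0.197,0,0.0],[-0.197,0,0.0]], angular=[[0,0,0],[0,0,0],[0,0,0],[0,0,0],[0,0,0],[0,0,0],[0,0,0],[0,0,0]])

```text
clock: 11.82
ee_pos: [0.5496, 0.0018, 0.0854]
tool_rot: [0.671, 0.741, -0.0, -0.001]
contact_force: [0.1, -0.6, -1.8]
opening: 0.181
grip_force: 59.2
```

```bash
python3 look.py w5.png
python3 - <<'E'
import cv2,numpy as np
a=cv2.imread("pics/w3.png");b=cv2.imread("pics/w5.png")
cv2.imwrite("pics/w35.png",np.hstack([a[:,140:520],b[:,140:520]]))
E
```

```text
11.875 [0.5499 0.0017 0.0859] [[-0.0995, 0.995, -0.0005], [0.995, 0.0995, 0.0002], [0.0002, -0.0005, -1.0]] [-0.08 -0.69 -2.89] 0.18171493391738952
```

View pics/w35.png

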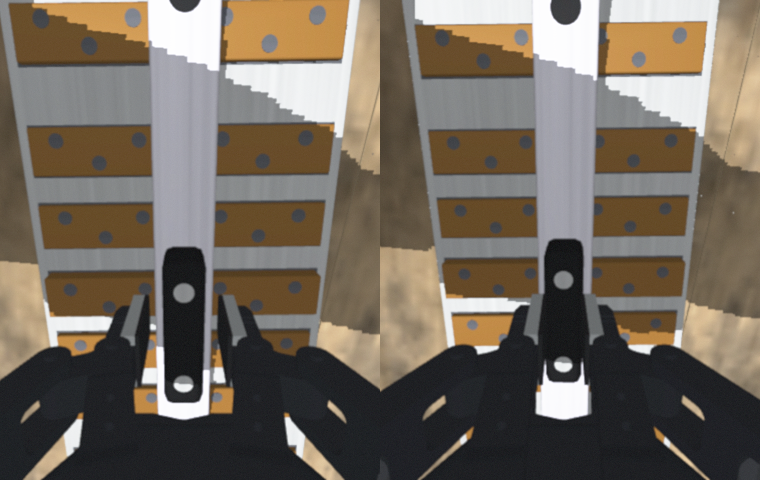

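Right half (now): bar back over the row, grip (563,239)-(563,382) appears ~8 % smaller, so it hangs ~10 mm lower in the fingers. The y=0 pad (row 260–297) shows a thicker dark edge than the others.

Call:
step_arm(linear=[[0,0,0.008],[0,0,0.015],[0,0,0.0175],[0,0,0.0175]], angular=[[0,0,0],[0,0,0],[0,0,0],[0,0,0]])

```text
clock: 12.38
ee_pos: [0.5503, 0.0009, 0.0761]
tool_rot: [0.671, 0.741, 0.0, 0.0]
contact_force: [-0.5, 1.2, 2.7]
opening: 0.183
grip_force: 60.0
```

Call:
step_arm(linear=[[0,0,0.001],[0,0,0.002],[0,0,0.002]], angular=[[0,0,0],[0,0,0],[0,0,0]])

```text
clock: 12.75
ee_pos: [0.5504, 0.0009, 0.0753]
tool_rot: [0.671, 0.741, 0.001, 0.001]
contact_force: [-2.2, 1.9, 9.7]
opening: 0.181
grip_force: 60.7
```

Call:
step_arm(linear=[[0,0,0.0015],[0,0,0.0015]], angular=[[0,0,0],[0,0,0]])

```text
clock: 13.0
ee_pos: [0.5504, 0.0009, 0.0745]
tool_rot: [0.671, 0.741, 0.001, 0.001]
contact_force: [-2.4, 1.3, 10.0]
opening: 0.183
grip_force: 60.7
```

Call:
step_arm(linear=[[0,0,-0.0015],[0,0,-0.0015],[0,0,-0.0015],[0,0,-0.0015],[0,0,-0.0015]], angular=[[0,0,0],[0,0,0],[0,0,0],[0,0,0],[0,0,0]], hand=34)

```text
clock: 13.62
ee_pos: [0.5501, 0.0008, 0.0742]
tool_rot: [0.671, 0.741, -0.0, -0.0]
contact_force: [0.1, -0.7, 0.1]
opening: 0.402
grip_force: 0.0
```

Call:
step_arm(linear=[[0,0,-0.03],[0,0,-0.1],[0,0,-0.19],[0,0,-0.27],[0,0,-0.3],[0,0,-0.3]], angular=[[0,0,0],[0,0,0],[0,0,0],[0,0,0],[0,0,0],[0,0,0]])

```text
clock: 14.38
ee_pos: [0.5506, 0.0008, 0.2555]
tool_rot: [0.671, 0.741, 0.001, 0.001]
contact_force: [-0.4, -0.8, -0.4]
opening: 0.398
grip_force: 0.0
```

```bash
python3 look.py w6.png grip row_middle slide_base
```

```text
14.425 [0.5501 0.0008 0.2541] [[-0.0983, 0.9952, 0.0004], [0.9952, 0.0983, -0.0001], [-0.0001, 0.0004, -1.0]] [ 0.13  0.67 -0.3 ] 0.3938969840633961
grip [(array([0.55  , 0.0263, 0.051 ]), 0.73)]
row_middle [(array([0.5402, 0.0906, 0.0342]), 0.56)]
slide_base [(array([0.5416, 0.091 , 0.0402]), 0.88), (array([0.5514, 0.0265, 0.0531]), 0.65)]
```

View pics/w6.png

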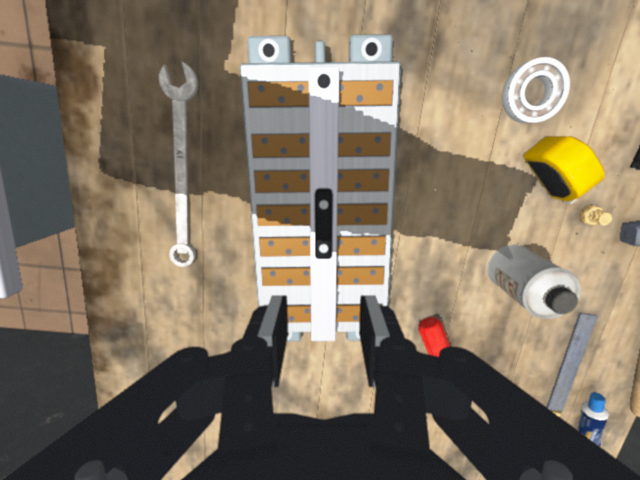

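View: bar central over the base: base corners (243,65),(399,64); grip (323,189)–(323,258); bar end at bottom (323,340), top (324,68). No bystander moved.

Run:
```python
from h import *
from scipy.optimize import least_squares
c=cam("wrist")
px=[(249,94),(394,93),(251.5,146),(391.5,145),(254,181),(390,180),(257,215),(388,214),(259,247),(385.5,246),(261,277),(384.5,275)]
ys=np.repeat([.12,.072,.036,0,-.036,-.072],2); xs=np.tile([-.07,.07],6)
W=at_z(c,px,.044)[:,:2]
f=lambda p: np.c_[xs*np.cos(p[2])-ys*np.sin(p[2])+p[0], xs*np.sin(p[2])+ys*np.cos(p[2])+p[1]]
r=least_squares(lambda p:(f(p)-W).ravel(),[.545,0,.07],loss='soft_l1',f_scale=.002)
print(r.x, np.degrees(r.x[2])); print(((W-f(r.x))*1000).round(1).tolist())
g=at_z(c,[(323.5,189),(323,258)],.079);print(g,g.mean(0))
e=at_z(c,[(324,68),(322.8,340)],.055);print(e,e.mean(0),np.degrees(np.arctan2(*(e[0]-e[1])[1::-1])))
```

```text
[0.54916167 0.00263329 0.1064375 ] 6.098419530443382
[[0.8, -1.4], [-0.0, -1.6], [-0.2, -1.2], [0.1, -1.3], [-0.3, 0.1], [0.3, 0.2], [0.4, 0.4], [0.1, 0.4], [0.2, 0.5], [-0.9, 0.6], [0.1, 0.9], [-0.5, 2.4]]
[[ 0.54739604  0.03477477  0.079     ]
 [ 0.5537036  -0.0335309   0.079     ]] [0.55054982 0.00062194 0.079     ]
[[ 0.53728319  0.14046824  0.055     ]
 [ 0.56425423 -0.14287609  0.055     ]] [ 0.55076871 -0.00120393  0.055     ] 95.43750019766048
```

Call:
step_arm(linear=[[0.04,0,0],[0.1,0,0],[0.17,0,0],[0.2,0,0.05],[0.2,0,0.13],[0.2,0,0.21],[0.2,0,0.27],[0.2,0,0.295],[0.2,0,0.307],[0.2,0,0.307]], angular=[[0,0,0],[0,0,0],[0,0,0],[0,0,0],[0,0,0],[0,0,0],[0,0,0],[0,0,0],[0,0,0],[0,0,0]], hand=0)

```text
clock: 15.88
ee_pos: [0.5387, 0.1202, 0.0706]
tool_rot: [0.671, 0.741, 0.0, 0.0]
contact_force: [0.3, -1.0, 1.5]
opening: 0.002
grip_force: 0.0
```

Call:
step_arm(linear=[[0,0,0.002],[0,0,0.004],[0,0,0.006],[0,0,0.006]], angular=[[0,0,0],[0,0,0],[0,0,0],[0,0,0]])

```text
clock: 16.38
ee_pos: [0.5382, 0.1202, 0.0666]
tool_rot: [0.671, 0.741, 0.0, 0.0]
contact_force: [0.8, -0.2, -0.6]
opening: -0.0
grip_force: 0.0
```

Call:
step_arm(linear=[[0,0,0.003],[0,0,0.003]], angular=[[0,0,0],[0,0,0]])

```text
clock: 16.62
ee_pos: [0.5382, 0.1202, 0.0646]
tool_rot: [0.671, 0.741, -0.0, -0.0]
contact_force: [0.4, -0.1, -0.4]
opening: 0.006
grip_force: 0.0
```

Call:
step_arm(linear=[[0,0,0.003],[0,0,0.003]], angular=[[0,0,0],[0,0,0]])

```text
clock: 16.88
ee_pos: [0.5382, 0.1202, 0.0628]
tool_rot: [0.671, 0.741, -0.0, -0.0]
contact_force: [0.6, -0.9, -0.1]
opening: -0.001
grip_force: 0.0
```

Call:
step_arm(linear=[[0,0,0.003],[0,0,0.003]], angular=[[0,0,0],[0,0,0]])

```text
clock: 17.12
ee_pos: [0.5382, 0.1202, 0.061]
tool_rot: [0.671, 0.741, -0.0, -0.0]
contact_force: [0.5, -0.4, 0.2]
opening: 0.002
grip_force: 0.0
```

Call:
step_arm(linear=[[0,0,0.002],[0,0,0.002]], angular=[[0,0,0],[0,0,0]])

```text
clock: 17.38
ee_pos: [0.5382, 0.1202, 0.0598]
tool_rot: [0.671, 0.741, -0.0, -0.0]
contact_force: [0.3, -0.5, -0.4]
opening: 0.002
grip_force: 0.0
```

Call:
step_arm(linear=[[0,0,0.002],[0,0,0.002]], angular=[[0,0,0],[0,0,0]])

```text
clock: 17.62
ee_pos: [0.5382, 0.1202, 0.0586]
tool_rot: [0.671, 0.741, -0.0, -0.0]
contact_force: [-0.1, 0.2, 0.9]
opening: 0.001
grip_force: 0.0
```

Call:
step_arm(linear=[[0,0,0.002],[0,0,0.002]], angular=[[0,0,0],[0,0,0]])

```text
clock: 17.88
ee_pos: [0.5382, 0.1202, 0.0574]
tool_rot: [0.671, 0.741, -0.0, -0.0]
contact_force: [-0.4, 0.6, -0.4]
opening: -0.006
grip_force: 0.0
```

Call:
step_arm(linear=[[0,0,0.002],[0,0,0.002]], angular=[[0,0,0],[0,0,0]])

```text
clock: 18.12
ee_pos: [0.5382, 0.1202, 0.0562]
tool_rot: [0.671, 0.741, -0.0, -0.0]
contact_force: [-0.1, -0.1, 0.2]
opening: 0.001
grip_force: 0.0
```

Call:
step_arm(linear=[[0,0,0.002],[0,0,0.002]], angular=[[0,0,0],[0,0,0]])

```text
clock: 18.38
ee_pos: [0.5383, 0.1203, 0.0551]
tool_rot: [0.671, 0.741, 0.0, -0.0]
contact_force: [0.8, -0.5, 0.6]
opening: 0.0
grip_force: 0.2
```

Call:
step_arm(linear=[[0,0,0.002],[0,0,0.002]], angular=[[0,0,0],[0,0,0]])

```text
clock: 18.62
ee_pos: [0.5382, 0.1203, 0.0538]
tool_rot: [0.671, 0.741, -0.0, -0.0]
contact_force: [0.2, 1.0, 0.3]
opening: -0.002
grip_force: 0.2
```

Call:
step_arm(linear=[[0,0,0.002],[0,0,0.002]], angular=[[0,0,0],[0,0,0]])

```text
clock: 18.88
ee_pos: [0.5383, 0.1202, 0.0527]
tool_rot: [0.671, 0.741, -0.0, -0.0]
contact_force: [-0.4, 1.1, 0.5]
opening: -0.002
grip_force: 0.2
```

Call:
step_arm(linear=[[0,0,0.001],[0,0,0.001]], angular=[[0,0,0],[0,0,0]])

```text
clock: 19.12
ee_pos: [0.5383, 0.1203, 0.0525]
tool_rot: [0.671, 0.741, 0.0, 0.0]
contact_force: [-1.1, 0.8, 4.6]
opening: -0.0
grip_force: 2.3
```

Call:
step_arm(linear=[[0,0,0.0003],[0,0,0.0003]], angular=[[0,0,0],[0,0,0]])

```text
clock: 19.38
ee_pos: [0.5383, 0.1203, 0.0524]
tool_rot: [0.671, 0.741, 0.0, 0.0]
contact_force: [-1.3, 0.2, 6.4]
opening: -0.0
grip_force: 3.4
```

```bash
python3 look.py w7.png
python3 - <<'E'
from h import *
c=cam("scene"); save(c,"s7.png")
E
```

```text
19.425 [0.5383 0.1203 0.0524] [[-0.0983, 0.9952, 0.0006], [0.9952, 0.0983, 0.0], [-0.0, 0.0006, -1.0]] [-2.57 -0.02  7.24] 0.0021918738797223215
```

Call:
step_arm(linear=[[0,0,-0.02],[0,0,-0.06],[-0.04,0,-0.12],[-0.12,0,-0.12],[-0.2,0,-0.12],[-0.28,0,-0.12],[-0.36,0,-0.12],[-0.4,0,-0.09],[-0.4,0,-0.04],[-0.4,0,-0.02],[-0.4,0,-0.02]], angular=[[0,0,0],[0,0,0],[0,0,0],[0,0,0],[0,0,0],[0,0,0],[0,0,0],[0,0,0],[0,0,0],[0,0,0],[0,0,0]])

```text
clock: 20.85
ee_pos: [0.5616, -0.1182, 0.0638]
tool_rot: [0.671, 0.741, -0.0, -0.001]
contact_force: [-0.4, 0.3, 0.9]
opening: 0.001
grip_force: 0.0
```

Call:
step_arm(linear=[[0,0,0.004],[0,0,0.008],[0,0,0.01],[0,0,0.01]], angular=[[0,0,0],[0,0,0],[0,0,0],[0,0,0]])

```text
clock: 21.35
ee_pos: [0.5619, -0.1185, 0.0581]
tool_rot: [0.671, 0.741, 0.0, 0.0]
contact_force: [-0.4, -0.1, -0.0]
opening: 0.001
grip_force: 0.0
```

Call:
step_arm(linear=[[0,0,0.002],[0,0,0.002]], angular=[[0,0,0],[0,0,0]])

```text
clock: 21.6
ee_pos: [0.5618, -0.1186, 0.0567]
tool_rot: [0.671, 0.741, -0.0, -0.0]
contact_force: [0.7, 0.1, -0.6]
opening: -0.0
grip_force: 0.0
```

Call:
step_arm(linear=[[0,0,0.002],[0,0,0.002]], angular=[[0,0,0],[0,0,0]])

```text
clock: 21.85
ee_pos: [0.5618, -0.1186, 0.0554]
tool_rot: [0.671, 0.741, -0.0, -0.0]
contact_force: [-0.1, -1.1, -0.4]
opening: 0.001
grip_force: 0.0
```

Call:
step_arm(linear=[[0,0,0.002],[0,0,0.002]], angular=[[0,0,0],[0,0,0]])

```text
clock: 22.1
ee_pos: [0.5619, -0.1186, 0.0543]
tool_rot: [0.671, 0.741, -0.0, -0.0]
contact_force: [-0.0, 0.6, -0.1]
opening: 0.0
grip_force: 0.1
```

Call:
step_arm(linear=[[0,0,0.002],[0,0,0.002]], angular=[[0,0,0],[0,0,0]])

```text
clock: 22.35
ee_pos: [0.5618, -0.1186, 0.053]
tool_rot: [0.671, 0.741, -0.0, -0.0]
contact_force: [0.4, -0.8, 0.5]
opening: 0.002
grip_force: 0.1
```

Call:
step_arm(linear=[[0,0,0.0015],[0,0,0.0015]], angular=[[0,0,0],[0,0,0]])

```text
clock: 22.6
ee_pos: [0.562, -0.1186, 0.0525]
tool_rot: [0.671, 0.741, 0.0, 0.0]
contact_force: [-0.5, 0.3, 3.5]
opening: 0.005
grip_force: 1.5
```

Call:
step_arm(linear=[[0,0,0.0005],[0,0,0.0005]], angular=[[0,0,0],[0,0,0]])

```text
clock: 22.85
ee_pos: [0.562, -0.1186, 0.0524]
tool_rot: [0.671, 0.741, 0.0, 0.0]
contact_force: [-1.6, 0.9, 7.0]
opening: -0.005
grip_force: 3.0
```

Call:
step_arm(linear=[[0,0,-0.02],[0,0,-0.06],[0.0,-0.02,-0.11],[0.05,-0.06,-0.12],[0.13,-0.08,-0.12],[0.19,-0.08,-0.11],[0.202,-0.08,-0.06],[0.202,-0.08,-0.02],[0.202,-0.08,-0.005],[0.202,-0.08,-0.002],[0.202,-0.08,-0.002]], angular=[[0,0,0],[0,0,0],[0,0,0],[0,0,0],[0,0,0],[0,0,0],[0,0,0],[0,0,0],[0,0,0],[0,0,0],[0,0,0]])

```text
clock: 24.22
ee_pos: [0.5027, -0.003, 0.0539]
tool_rot: [0.672, 0.741, 0.0, 0.0]
contact_force: [-0.2, 0.3, 0.3]
opening: 0.0
grip_force: 0.0
```

```bash
python3 look.py w8.png
```

```text
24.275 [ 0.5027 -0.003   0.0539] [[-0.098, 0.9952, 0.0012], [0.9952, 0.098, -0.0002], [-0.0003, 0.0011, -1.0]] [0.38 0.6  0.06] 0.0013153765772098746
```

View pics/w8.png

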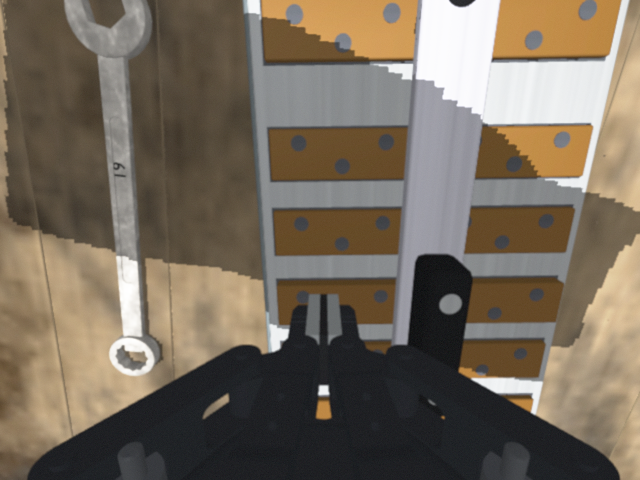

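Wrist view: shut fingertips (325,295) stand on the y=0 pad (rows 280–325) left of the bar; grip at (440,310). Shift 5 mm outwards and push.

Call:
step_arm(linear=[[0,-0.008,0.004],[0,-0.008,0.008],[0,-0.008,0.01],[0,-0.008,0.01]], angular=[[0,0,0],[0,0,0],[0,0,0],[0,0,0]])

```text
clock: 24.78
ee_pos: [0.4973, -0.0032, 0.0473]
tool_rot: [0.671, 0.741, -0.0, -0.0]
contact_force: [-2.3, 0.1, 4.3]
opening: 0.001
grip_force: 2.0
```

Call:
step_arm(linear=[[0,0,0.001],[0,0,0.002],[0,0,0.002]], angular=[[0,0,0],[0,0,0],[0,0,0]])

```text
clock: 25.15
ee_pos: [0.4973, -0.0032, 0.0465]
tool_rot: [0.671, 0.741, -0.0, 0.0]
contact_force: [-4.6, 0.1, 10.0]
opening: 0.002
grip_force: 4.6
```

Call:
step_arm(linear=[[0,0,0.001],[0,0,0.001]], angular=[[0,0,0],[0,0,0]])

```text
clock: 25.4
ee_pos: [0.4973, -0.0032, 0.0459]
tool_rot: [0.671, 0.741, -0.0, 0.0]
contact_force: [-4.0, -0.5, 9.9]
opening: 0.003
grip_force: 4.8
```

Call:
step_arm(linear=[[0,0,0.001],[0,0,0.002],[0,0,0.002]], angular=[[0,0,0],[0,0,0],[0,0,0]])

```text
clock: 25.78
ee_pos: [0.4973, -0.0032, 0.0447]
tool_rot: [0.671, 0.741, -0.0, 0.0]
contact_force: [-3.8, 0.3, 10.0]
opening: -0.003
grip_force: 4.8
```

Call:
step_arm(linear=[[0,0,0.001],[0,0,0.001]], angular=[[0,0,0],[0,0,0]])

```text
clock: 26.02
ee_pos: [0.4973, -0.0032, 0.0441]
tool_rot: [0.671, 0.741, -0.0, 0.0]
contact_force: [-4.3, 0.4, 9.1]
opening: -0.001
grip_force: 4.8
```

Call:
step_arm(linear=[[0,0,0.001],[0,0,0.001]], angular=[[0,0,0],[0,0,0]])

```text
clock: 26.28
ee_pos: [0.4973, -0.0032, 0.0439]
tool_rot: [0.671, 0.741, 0.0, 0.0]
contact_force: [-5.9, 0.1, 17.0]
opening: 0.003
grip_force: 8.0
```

Call:
step_arm(linear=[[0,0,0.0005],[0,0,0.0005],[0,0,0.0005]], angular=[[0,0,0],[0,0,0],[0,0,0]])

```text
clock: 26.65
ee_pos: [0.4973, -0.0032, 0.0439]
tool_rot: [0.671, 0.741, 0.0, 0.0]
contact_force: [-7.4, 0.8, 19.5]
opening: -0.001
grip_force: 9.8
```

Call:
step_arm(linear=[[0,0,-0.02],[0,0,-0.07],[0,0,-0.12],[0.05,0.02,-0.13],[0.13,0.06,-0.13],[0.19,0.088,-0.12],[0.198,0.088,-0.07],[0.198,0.088,-0.035],[0.198,0.088,-0.025],[0.198,0.088,-0.024],[0.198,0.088,-0.024]], angular=[[0,0,0],[0,0,0],[0,0,0],[0,0,0],[0,0,0],[0,0,0],[0,0,0],[0,0,0],[0,0,0],[0,0,0],[0,0,0]])

```text
clock: 28.02
ee_pos: [0.5389, 0.1201, 0.058]
tool_rot: [0.672, 0.741, 0.001, 0.001]
contact_force: [-0.6, 0.7, -0.4]
opening: -0.001
grip_force: 0.0
```

Call:
step_arm(linear=[[0,0,0.002],[0,0,0.003],[0,0,0.003]], angular=[[0,0,0],[0,0,0],[0,0,0]])

```text
clock: 28.4
ee_pos: [0.5383, 0.1202, 0.0554]
tool_rot: [0.671, 0.741, 0.0, 0.0]
contact_force: [0.8, 0.3, -0.4]
opening: -0.005
grip_force: 0.0
```

Call:
step_arm(linear=[[0,0,0.001],[0,0,0.002],[0,0,0.002]], angular=[[0,0,0],[0,0,0],[0,0,0]])

```text
clock: 28.78
ee_pos: [0.5382, 0.1203, 0.054]
tool_rot: [0.671, 0.741, -0.0, -0.0]
contact_force: [-0.7, -0.8, 0.6]
opening: 0.001
grip_force: 0.0
```

Call:
step_arm(linear=[[0,0,0.001],[0,0,0.002],[0,0,0.002]], angular=[[0,0,0],[0,0,0],[0,0,0]])

```text
clock: 29.15
ee_pos: [0.5383, 0.1202, 0.0528]
tool_rot: [0.671, 0.741, -0.0, -0.0]
contact_force: [0.1, -0.4, -0.7]
opening: -0.002
grip_force: 0.0
```

Call:
step_arm(linear=[[0,0,0.001],[0,0,0.001],[0,0,0.001]], angular=[[0,0,0],[0,0,0],[0,0,0]])

```text
clock: 29.52
ee_pos: [0.5383, 0.1202, 0.0522]
tool_rot: [0.671, 0.741, 0.0, -0.0]
contact_force: [-0.7, 0.8, 0.4]
opening: 0.001
grip_force: 0.0
```

Contact only at seated height. Press on.

Call:
step_arm(linear=[[0,0,0.001],[0,0,0.001],[0,0,0.001]], angular=[[0,0,0],[0,0,0],[0,0,0]])

```text
clock: 29.9
ee_pos: [0.5383, 0.1202, 0.0521]
tool_rot: [0.671, 0.741, 0.0, 0.0]
contact_force: [-2.7, -0.4, 6.0]
opening: -0.007
grip_force: 2.7
```

Call:
step_arm(linear=[[0,0,0.0003],[0,0,0.0003],[0,0,0.0003]], angular=[[0,0,0],[0,0,0],[0,0,0]])

```text
clock: 30.28
ee_pos: [0.5383, 0.1203, 0.0521]
tool_rot: [0.671, 0.741, 0.0, 0.0]
contact_force: [-3.2, 0.6, 7.9]
opening: -0.002
grip_force: 3.6
```

Now the right end (shift −0.4 along tool x as before).

Call:
step_arm(linear=[[0,0,-0.02],[0,0,-0.06],[-0.04,0,-0.12],[-0.12,0,-0.12],[-0.2,0,-0.12],[-0.28,0,-0.12],[-0.36,0,-0.12],[-0.4,0,-0.09],[-0.4,0,-0.04],[-0.4,0,-0.01],[-0.4,0,-0.005],[-0.4,0,-0.005]], angular=[[0,0,0],[0,0,0],[0,0,0],[0,0,0],[0,0,0],[0,0,0],[0,0,0],[0,0,0],[0,0,0],[0,0,0],[0,0,0],[0,0,0]])

```text
clock: 31.78
ee_pos: [0.5622, -0.1186, 0.0552]
tool_rot: [0.671, 0.741, 0.0, 0.0]
contact_force: [0.3, 0.2, -0.2]
opening: -0.0
grip_force: 0.0
```

Call:
step_arm(linear=[[0,0,0.001],[0,0,0.0015],[0,0,0.0015]], angular=[[0,0,0],[0,0,0],[0,0,0]])

```text
clock: 32.15
ee_pos: [0.562, -0.1186, 0.0539]
tool_rot: [0.671, 0.741, 0.0, 0.0]
contact_force: [0.1, -0.2, 0.2]
opening: 0.006
grip_force: 0.0
```

Call:
step_arm(linear=[[0,0,0.0015],[0,0,0.0015],[0,0,0.0015]], angular=[[0,0,0],[0,0,0],[0,0,0]])

```text
clock: 32.52
ee_pos: [0.5618, -0.1186, 0.0526]
tool_rot: [0.671, 0.741, -0.0, -0.0]
contact_force: [0.8, 0.2, -0.4]
opening: -0.005
grip_force: 0.0
```

Call:
step_arm(linear=[[0,0,0.001],[0,0,0.001],[0,0,0.001]], angular=[[0,0,0],[0,0,0],[0,0,0]])

```text
clock: 32.9
ee_pos: [0.5619, -0.1186, 0.0521]
tool_rot: [0.671, 0.741, 0.0, 0.0]
contact_force: [-0.1, 0.3, 1.3]
opening: -0.001
grip_force: 0.6
```

Call:
step_arm(linear=[[0,0,0.0008],[0,0,0.0008],[0,0,0.0008]], angular=[[0,0,0],[0,0,0],[0,0,0]])

```text
clock: 33.28
ee_pos: [0.5619, -0.1186, 0.0521]
tool_rot: [0.671, 0.741, 0.0, 0.0]
contact_force: [-1.9, 1.1, 6.0]
opening: -0.002
grip_force: 3.0
```

Call:
step_arm(linear=[[0,0,-0.01],[0,0,-0.05],[0,0,-0.13],[0,0,-0.22],[0,0,-0.26],[0,0,-0.26],[0,0,-0.26]], angular=[[0,0,0],[0,0,0],[0,0,0],[0,0,0],[0,0,0],[0,0,0],[0,0,0]])

```text
clock: 34.15
ee_pos: [0.5615, -0.1185, 0.2067]
tool_rot: [0.671, 0.741, -0.0, -0.001]
contact_force: [0.2, 0.3, -0.7]
opening: -0.001
grip_force: 0.0
```

```bash
python3 look.py w9.png spanner_mid oil_can_mid
```

```text
34.2 [ 0.5613 -0.1184  0.2063] [[-0.0983, 0.9952, -0.0019], [0.9952, 0.0983, 0.0007], [0.0009, -0.0019, -1.0]] [ 0.51 -0.39 -1.13] -0.0021038682661514573
spanner_mid [(array([ 0.3858, -0.0144,  0.0048]), 0.88)]
oil_can_mid [(array([ 0.7753, -0.0534,  0.074 ]), 0.61)]
```

View pics/w9.png

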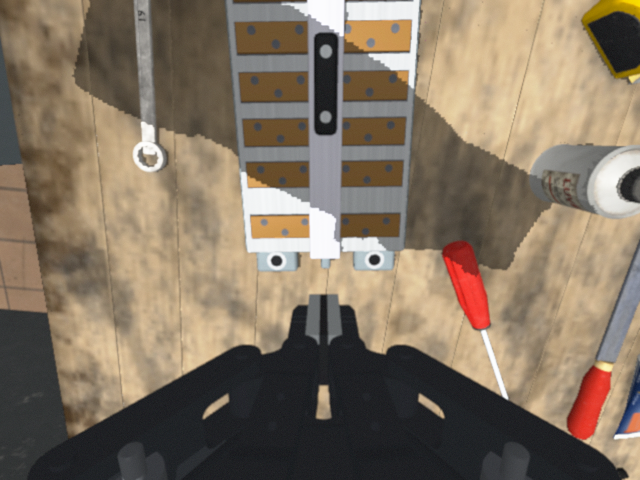

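The bar lies level and central along the row (grip at (325,83)), the gripper is free, and the bystanders are in place.

```bash
python3 -c "
from plant import bot; print(bot.finish_job())"
```

```text
the job is handed in; nothing more can be done
None
```

The middle pad (y = 0) was about 3 mm high; I pushed it home with a peak of about 20 N, and re-pressing both ends showed no more rocking. I regripped the straightedge once by mistake after first laying it down, and laid it again before pressing. The job is handed in with the straightedge lying released on the row; the hand-in returned no verdict.

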